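# Refit the belt cover of the bench throwing wheel and lock its quarter-turn stud

## Task

Pick up the loose green belt cover, which has a steel carrying handle, lay it fully home in the recess of the red throwing wheel's drive box with its yellow-winged stud over the slot, and let go of it. Then take hold of the yellow wing, turn it in line with the slot, push it down through and give it a quarter turn either way so that it stays locked down, square across the slot. Do not shift the clay bowl on the wheel head, nor the mug and the blue jar.

Things in the scene. Friction and masses are not known exactly. Their poses are not given: they have to be found in the camera images.
- cover: Loose green belt cover, lid 110 (x) x 180 (y) x 22 mm high, hollow below, about 0.45 kg, right way up on the table. Origin: centre of its underside; z up. Steel bar handle on top, 14 mm wide (x), 54 long (y), centred at x 0, y +10 mm, bar 42 to 56 mm above the origin, open below. Balance point about y -9 mm. The captive stud's axis: x 0, y -65 mm.
- wing (a point): Grip middle of the yellow wing on the stud's axis; stud up: 62 mm above the cover's origin, 40 above its top face. Wing 46 mm long (this point's x), 14 thick (y), from 20 mm below to 14 above this point. The stud's cross key inside the cover is parallel to the wing: 40 x 8 x 6 mm, underside 3 mm above the cover's lower edge when up. The point turns and sinks with the stud.
- stud (a joint): Turn of the wing and stud in the cover, rad, counter-clockwise from above positive; 0 = wing along the cover's x. Free either way beyond a quarter turn from 0; about 0.03 N m of friction, it stays where left.
- stud_push (a joint): Stud's push-down in the cover, m: 0 = up (sprung, 1.8 N, rising to 4.2 N), 0.016 = fully down. Cover home, wing not in line with the slot: the key stops on the slotted plate at 0.003. In line it passes through; from 0.013 on it is below the plate and can be turned either way; let go there, the spring pulls it up against the plate and it stays at about 0.013.
- drive: Red drive box of the throwing wheel, fixed, 200 (x) x 420 (y) x 56 mm high, origin at its underside (box from y -220 to +200). On its +y half an aluminium wheel head, 170 mm across, centre at y +100 mm, top 82 mm above the table. On its -y half the open recess for the cover.
- recess (a point): Centre of the recess floor, 44 mm above the table, at x 0, y -110 mm of the drive box; same axes as the box. The recess is 116 (x) x 186 (y) mm (3 mm play all round) and 12 mm deep; the home cover has its origin here and its axes parallel to these, with its top face standing 10 mm above the box.
- slot (a point): Centre of the slot in the recess floor, 65 mm toward -y from the recess centre; the slot is 52 mm long (x) and 20 mm wide (y) in a plate 4 mm thick. Two white marks on the box rim, left and right of the recess, lie in line with it.
- bowl: Fresh clay bowl, 116 mm across the rim, 45 mm high, standing loose on the wheel head; origin at the centre of its underside. Leave it.
- mug: Brown pottery mug, 76 mm across, 90 mm high, on the table; origin under its centre. Leave it.
- jar: Blue closed glaze jar, 72 mm across, 85 mm high, on the table; origin under its centre. Leave it.

How it is judged (in metres and radians):
On the way:
1. the cover lies home in the recess (within 6 mm, right way round), stud still up, and the fingers have let go of it (horizontal distance between cover and recess below 0.006 m and z of cover in the frame of recess below 0.003 m and angle between cover's own z axis and vertical below 0.03 rad and horizontal distance between wing and slot below 0.008 m and value of joint stud_push below 0.006 m and contact force between the fingers and cover below 0.1 N), for 0.2 s.
At the end, for the whole second after the job is handed in: The cover lies home in the recess (within 6 mm of its place, less than 3 mm above the recess floor, level, stud over the slot), at rest and let go, and the stud stays down below the slotted plate (pushed at least 11.5 mm) with its wing square across the slot to within about 20 degrees (horizontal distance between cover and recess below 0.006 m and z of cover in the frame of recess below 0.003 m and angle between cover's own z axis and vertical below 0.03 rad and horizontal distance between wing and slot below 0.008 m and value of joint stud_push above 0.0115 m and angle between the x axis of wing and the x axis of slot, either way round above 1.2 rad and linear speed of cover below 0.01 m/s); the robot touches nothing.
It fails at once if the clay bowl is shifted more than 30 mm (distance of bowl from where it was at the start of the episode above 0.03 m).
It fails at once if the mug or the jar is shifted more than 30 mm (distance of any of mug, jar from where it was at the start of the episode above 0.03 m).
It also fails if it takes over 54 s, if anything falls off the work surface, if the arm or the gripper's body presses on something with over 40 N, if the wrist force passes 120 N, or if a joint passes its speed limit or range.

## Robot

A 7-joint arm with a two-finger parallel gripper is mounted at the origin on the work surface. World frame = base frame: x ahead of the robot, y to its left, z up, the work surface at z = 0. Lengths are in mm, angles in rad, forces in N, time in s.
With the tool pointing down it reaches from about 400 to 875 mm from the base axis. Payload 6.5 kg.
Tool frame: the origin (TCP) lies midway between the tips of the shut fingers; the grasp point (between the pads) lies 19 mm behind it (grasp_offset is the distance from the TCP to the grasp point, in mm); z points along the fingers, y is the line along which they close (so a half turn about z gives the same grasp; the last joint's range is limited). The gripper opens to 85 mm and grips with 20 to 120 N. Pads are 22 mm wide; open, the fingers measure 114 mm over their backs; the gripper's body (76 mm by 85 mm) begins 54 mm behind the grasp point. The pads swing forward as they close: fully open they stand 13 mm farther back than shut.
Start: joints at [1.051, 0.536, -0.004, 1.538, 0.003, 1.067, -0.071], TCP at [284.944, -584.206, 231.29] pointing down, gripper open.
Joint ranges: [-2.7, 2.7], [-0.37, 2.16], [-1.27, 1.26], [0.24, 2.4], [-1.31, 4.45], [0.19, 1.91], [-2.76, 2.76]. Speed limits (rad/s): [2.39, 2.39, 3.14, 3.14, 3.14, 3.14, 3.14].

## Interface

Orientations are given as [roll, pitch, yaw] about the fixed x, y, z axes, in that order (R = Rz(yaw) Ry(pitch) Rx(roll)).
In Python, from workcell import sense, grab_frame, close_job, grasp_offset gives the robot as it stands.
- The arm moves only by the tool send_rows, never from a script. Its argument "motion" is a list of rows, each a list of 3 entries, a list of its own where there are three numbers: the shift along the tool's x, y, z in mm, then the turn, a rotation vector about the tool's x, y, z in degrees, then the closure, from 0 (fully open) to 1 (shut). In form: [[[tx, ty, tz], [rx, ry, rz], grip], ...]. A call has 1 to 12 rows; each row shifts and turns the commanded pose from where the row before left it, along the tool's axes as they then stand; what a row does not reach is not made up. A row lasts 1/8 s, in which the tool goes at most 62.5 mm and 10.7 degrees, less where a joint would pass 70% of its speed; a pose out of reach is approached as far as the arm can. A call with a gripper value outside its range is refused whole. The fingers move at their own pace and stop on an object; the grip force is fixed at half the most. Time passes only in rows, so rows that do not move let the fingers close. It gives the time, the measured TCP pose, the force, the opening and the grip force at its end, in the units of the state.
- sense(): the state, without advancing time (a new reading comes with each control period).
- grab_frame(name): name is "scene" or "side" or "wrist"; returns a dict with "image" (400x640x3 uint8, red, green, blue), "K" (3x3 intrinsics, pixels), "D" ([k1, k2, p1, p2, k3] as OpenCV has them; the pictures are not rectified), "R" (3x3) and "t" (3): a world point X has camera coordinates R X + t; the wrist camera has in their place "hand_eye" (4x4, takes a point from camera to tool coordinates, whose origin is the TCP and whose axes are the flange's). Camera axes: x right, y down, z forward; pixel columns grow to the right and rows downward; lengths in mm; the calibration is good to about 2 mm. A picture is of the moment at which its call begins: read the wrist's pose just before it. There is no depth.
- close_job(): hands the job in; it is judged then, once.
The state is a dict: "time": time; "joint_pos": joint angles; "dq": joint speeds; "joint_torque": joint torques, N m; "position": TCP position; "orientation": TCP orientation; "wrist_force": force on the tool from outside, world axes, zero at the start; "moment": the same for the moment, N m; "grip_width": opening from 0.0 (shut) to 1.0 (fully open); "grip_force": force on a finger pad.
Only numpy, scipy, OpenCV 4.12 (cv2) and the standard library are available. Lean on these libraries where they do the work, as an engineer would, in place of code of your own. Each camera call takes 0.05 s, during which the arm holds its last target. There are 200 camera calls.

## Working session

There is one attempt and no reset: what is moved stays moved. The work goes in short steps, Python scripts to look and compute and a tool call to move; the robot and the scene stay as the last step left them, time stands still between calls to the robot, and variables do not carry over. Pictures are saved under pics/ and viewed, at most 10 in all, crops included, and the job is handed in when it is done.

Besides the shell and the picture viewer there is one more tool, called by a JSON object that holds its "api" and its "payload", one argument or row to a line. send_rows: Moves the arm, as the interface text tells. Its arguments: {"type":"object","properties":{"motion":{"type":"array","items":{"type":"array"}}},"required":["motion"]}

```bash
mkdir -p pics
python3 - <<'E'
from workcell import *
import cv2, numpy as np, pickle
print(sense(), grasp_offset)
F={}
for n in("scene","side"):
    f=grab_frame(n);F[n]=f
    cv2.imwrite(f"pics/{n}0.png",f["image"][:,:,::-1]); print(n,f["K"],f["D"],f["R"],f["t"])
f=grab_frame("wrist");F["wrist"]=f;print(f["hand_eye"],f["K"],f["D"])
pickle.dump(F,open("f0.pkl","wb"))
E
```

```text
{'time': 0.0, 'joint_pos': array([ 1.05079998,  0.53720302, -0.00444365,  1.53883509,  0.00262773,
        1.06732093, -0.07120008]), 'dq': array([-0.00015017, -0.00049231, -0.00082094, -0.00069275, -0.00057347,
        0.00106155,  0.00024609]), 'joint_torque': array([ 8.87238571e-05, -5.83407319e+01,  1.04862805e+00, -2.59098440e+01,
        1.23310796e-02,  9.59622179e-03, -1.03633590e-05]), 'position': array([ 284.6536078 , -583.66278412,  230.40401108]), 'orientation': array([-3.13983832e+00,  1.50637862e-04,  4.53885976e-01]), 'wrist_force': array([ 0.37664692, -0.50741143, -0.14322363]), 'moment': array([0.00394819, 0.01145979, 0.03162907]), 'grip_force': 0.0, 'grip_width': 0.9990762283446076} 18.700000000000003
scene [[415.12727058   0.         319.48725883]
 [  0.         415.12727058 195.72196   ]
 [  0.           0.           1.        ]] [-0.05292394  0.          0.          0.          0.        ] [[ 0.47068176  0.88207538 -0.02004282]
 [ 0.60669588 -0.34006383 -0.71852398]
 [-0.64060814  0.32603623 -0.69521334]] [-293.26967555 -316.65090882 1636.07845046]
side [[385.38359568   0.         330.72391139]
 [  0.         385.38359568 203.67370903]
 [  0.           0.           1.        ]] [-0.02472255  0.          0.          0.          0.        ] [[ 0.92819485 -0.37194947 -0.01038817]
 [-0.26013332 -0.62869125 -0.73285604]
 [ 0.26605447  0.68293551 -0.68030442]] [-589.75040949  203.22591762  788.34688721]
[[-5.60113996e-04 -9.57632197e-01 -2.87993511e-01  7.28065420e+01]
 [ 9.99999229e-01 -8.55476585e-04  8.99736790e-04  4.10636486e-01]
 [-1.10798862e-03 -2.87992785e-01  9.57631938e-01 -1.42648272e+02]
 [ 0.00000000e+00  0.00000000e+00  0.00000000e+00  1.00000000e+00]] [[360.14855482   0.         325.24577592]
 [  0.         360.14855482 196.37370635]
 [  0.           0.           1.        ]] [-0.03346824  0.          0.          0.          0.        ]
```

View pics/scene0.png

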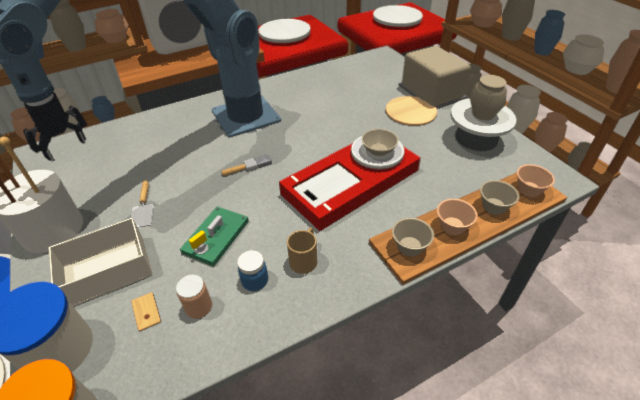

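View pics/side0.png

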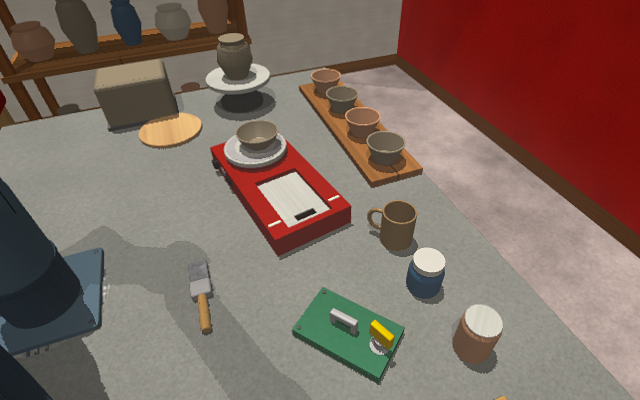

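```bash
cat > h.py <<'E'
import cv2, numpy as np
from scipy.optimize import minimize
from scipy.spatial.transform import Rotation as Ro
def T_wrist(f,s):
    R=Ro.from_euler('xyz',s["orientation"]).as_matrix(); T=np.eye(4);T[:3,:3]=R;T[:3,3]=s["position"]
    C=np.linalg.inv(T@f["hand_eye"]); return dict(f,R=C[:3,:3],t=C[:3,3])
def proj(f,X): return cv2.projectPoints(np.float64(X).reshape(-1,1,3),cv2.Rodrigues(f["R"])[0],f["t"],f["K"],f["D"])[0][:,0]
def ray(f,uv,z):
    p=cv2.undistortPoints(np.float64([[uv]]),f["K"],f["D"])[0,0]; d=f["R"].T@[p[0],p[1],1]; c=-f["R"].T@f["t"]
    return c+d*(z-c[2])/d[2]
def place(p,L):
    L=np.float64(L).reshape(-1,3);c,s=np.cos(p[2]),np.sin(p[2])
    return np.c_[p[0]+c*L[:,0]-s*L[:,1],p[1]+s*L[:,0]+c*L[:,1],L[:,2]]
def box(x0,x1,y0,y1,z0,z1): return [[x,y,z] for x in(x0,x1) for y in(y0,y1) for z in(z0,z1)]
def cyl(y,r,z0,z1): return [[r*np.cos(a),y+r*np.sin(a),z] for a in np.linspace(0,6.28,40) for z in(z0,z1)]
S=4
def fill(f,p,L):
    h=cv2.convexHull(np.float32(proj(f,place(p,L))))
    m=np.zeros((400*S,640*S),np.uint8)
    cv2.fillConvexPoly(m,np.int32(np.round(((h+.5)*S-.5)*16)),1,shift=4); return m>0
def fit(views,p0,body,ignore,step=(15,15,.1)):
    up=[(f,cv2.resize(m.astype(np.float32),None,fx=S,fy=S,interpolation=cv2.INTER_LINEAR)>.5) for f,m in views]
    def cost(p):
        e=0
        for f,m in up:
            d=fill(f,p,body)!=m
            for g in ignore: d&=~fill(f,p,g)
            e+=d.sum()/S/S
        return e
    p=np.float64(p0)
    for k in(1,.3,.1):
        sx=np.vstack([p]+[p+np.eye(3)[i]*step[i]*k for i in range(3)])
        r=minimize(cost,p,method='Nelder-Mead',options=dict(initial_simplex=sx,xatol=.05,fatol=.5)); p=r.x
    return p,r.fun
def hsv(f): return cv2.cvtColor(f["image"],cv2.COLOR_RGB2HSV)
def comp(m,uv):
    n,l=cv2.connectedComponents(m.astype(np.uint8)); return l==l[uv[1],uv[0]]
COVER=box(-55,55,-90,90,0,22); CIG=[box(-8,8,-18,38,22,58),box(-25,25,-74,-56,22,78),cyl(-65,24,22,45)]
DRIVE=box(-100,100,-220,200,0,56); DIG=[cyl(100,88,56,84),cyl(100,62,82,130),box(-60,60,-206,-14,44,56)]
E
python3 - <<'E'
from h import *; import pickle
F=pickle.load(open("f0.pkl","rb"))
def masks(f,n):
    h=hsv(f);H,Sa,V=h[...,0],h[...,1],h[...,2]
    g=(H>60)&(H<90)&(Sa>110)&(V>30); r=((H<6)|(H>174))&(Sa>170)&(V>50)
    seed={"scene":((198,255),(330,215)),"side":((320,305),(300,235))}[n]
    return comp(g,seed[0]),comp(r,seed[1])
M={n:masks(F[n],n) for n in("scene","side")}
print([(m.sum()) for n in M for m in M[n]])
w=ray(F["side"],(382,332),62);hd=ray(F["side"],(343,320),50);print("wing,handle",w,hd, ray(F["scene"],(198,240),62),ray(F["scene"],(214,225),50))
yaw=np.arctan2(*(hd-w)[1::-1])-np.pi/2; c=w[:2]+65*np.array([-np.sin(yaw),np.cos(yaw)])
print("drive rough",ray(F["side"],(258,148),82),ray(F["side"],(305,215),44), ray(F["scene"],(378,150),82),ray(F["scene"],(310,196),44))
for ns in(("scene","side"),("scene",),("side",)): print("cover",fit([(F[n],M[n][0]) for n in ns],[*c,yaw],COVER,CIG))
a=ray(F["side"],(258,148),82);b=ray(F["side"],(305,215),44); y=np.arctan2(*(a-b)[1::-1])-np.pi/2
d=a[:2]-100*np.array([-np.sin(y),np.cos(y)])
for ns in(("scene","side"),("scene",),("side",)):print("drive",fit([(F[n],M[n][1]) for n in ns],[*d,y],DRIVE,DIG))
# mug, jar
print("mug",ray(F["side"],(398,212),90),ray(F["scene"],(302,238),90),"jar",ray(F["side"],(429,258),85),ray(F["scene"],(252,260),85))
E
```

```text
[np.int64(1355), np.int64(3975), np.int64(3571), np.int64(217566)]
wing,handle [ 592.38203319 -348.04792654   62.        ] [ 541.81176781 -294.72489744   50.        ] [ 593.70783021 -349.35632122   62.        ] [ 551.0136196  -293.68352804   50.        ]
drive rough [524.37137123 250.77532038  82.        ] [568.47095084  -5.60453251  44.        ] [526.56137684 266.00913777  82.        ] [572.98072747  -4.32113704  44.        ]
cover (array([ 550.20009207, -296.86606303,    0.67906445]), np.float64(1406.875))
cover (array([ 544.72957607, -297.33278813,    0.65229869]), np.float64(302.1875))
cover (array([ 552.84189559, -295.19044654,    0.69280676]), np.float64(1033.5625))
drive (array([5.06401852e+02, 1.51428363e+02, 1.37107235e-01]), np.float64(212178.3125))
drive (array([5.32228337e+02, 1.72343884e+02, 1.91298078e-01]), np.float64(256.9375))
drive (array([ 667.07777037, -367.94351144,    1.17895373]), np.float64(188661.1875))
mug [ 747.21615471 -119.8633323    90.        ] [ 743.40157141 -112.84069756   90.        ] jar [ 742.93134519 -252.9726901    85.        ] [ 743.05434502 -250.46071744   85.        ]
```

Run:
```python
from h import *; import pickle
F=pickle.load(open("f0.pkl","rb"))
def draw(n,w):
    f=F[n];im=f["image"][:,:,::-1].copy();h=hsv(f)
    return im,h
for n,pts in(("side",[(320,305),(355,350),(330,348),(392,355),(300,250),(240,190),(330,205),(340,225)]),("scene",[(198,255),(225,235),(217,225),(240,222),(330,215)])):
    h=hsv(F[n]);print(n,[(p,h[p[1],p[0]].tolist()) for p in pts])
ims=[cv2.resize(F["side"]["image"][270:400,280:420,::-1],None,fx=4,fy=4,interpolation=cv2.INTER_NEAREST)]
cv2.imwrite("pics/c1.png",ims[0])
```

```text
side [((320, 305), [72, 112, 128]), ((355, 350), [72, 115, 133]), ((330, 348), [72, 115, 135]), ((392, 355), [54, 35, 73]), ((300, 250), [25, 22, 137]), ((240, 190), [2, 203, 156]), ((330, 205), [2, 205, 168]), ((340, 225), [3, 152, 82])]
scene [((198, 255), [72, 116, 145]), ((225, 235), [72, 121, 147]), ((217, 225), [71, 69, 89]), ((240, 222), [71, 120, 145]), ((330, 215), [0, 196, 82])]
```

View pics/c1.png

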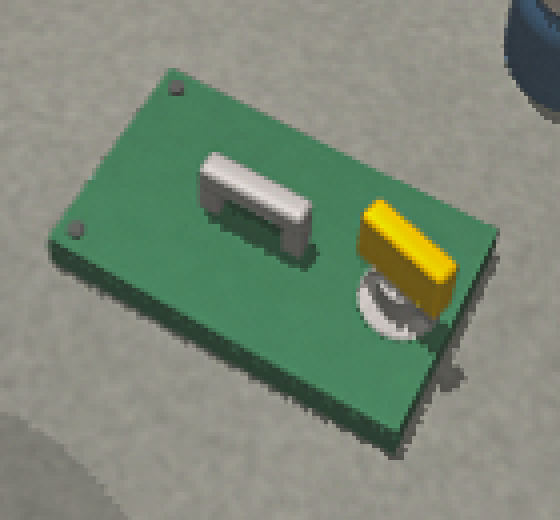

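```bash
cat >> h.py <<'E'
def gmask(f,uv):
    h=hsv(f);return comp((h[...,0]>60)&(h[...,0]<85)&(h[...,1]>75),uv)
def rmask(f,uv):
    h=hsv(f);return comp(((h[...,0]<7)|(h[...,0]>173))&(h[...,1]>125),uv)
E
python3 - <<'E'
from h import *; import pickle
F=pickle.load(open("f0.pkl","rb"))
G={"scene":gmask(F["scene"],(198,255)),"side":gmask(F["side"],(320,305))}
R={"scene":rmask(F["scene"],(330,215)),"side":rmask(F["side"],(240,190))}
print([m.sum() for d in(G,R) for m in d.values()])
for ns in(("scene","side"),("scene",),("side",)):
    print(ns,"cover",fit([(F[n],G[n]) for n in ns],[550,-297,.68],COVER,CIG))
    print("drive",fit([(F[n],R[n]) for n in ns],[535,160,.19],DRIVE,DIG))
# wing angle from side crop: top ridge corners
a=ray(F["side"],(280+370/4,270+208/4),76);b=ray(F["side"],(280+448/4,270+268/4),76);print("wing",a,b,np.arctan2(*(b-a)[1::-1]),np.linalg.norm(b-a))
E
```

```text
[np.int64(1571), np.int64(4552), np.int64(4213), np.int64(5509)]
('scene', 'side') cover (array([ 550.19226677, -296.96158815,    0.66331808]), np.float64(488.75))
drive (array([5.37379830e+02, 1.71835835e+02, 1.81497126e-01]), np.float64(564.0))
('scene',) cover (array([ 546.35769743, -297.90010934,    0.65737698]), np.float64(165.75))
drive (array([5.33613111e+02, 1.71028053e+02, 1.90034348e-01]), np.float64(151.5625))
('side',) cover (array([ 550.26709202, -296.34719668,    0.6546445 ]), np.float64(294.5625))
drive (array([5.38811499e+02, 1.72349846e+02, 1.76572959e-01]), np.float64(294.75))
wing [ 581.26759353 -331.44502758   76.        ] [ 599.11098627 -368.94142785   76.        ] -1.126638806412195 41.52549455391516
```

```bash
cat >> h.py <<'E'
from workcell import sense, grab_frame
def plan(pos,yaw,n,g,cur=None):
    """n rows from the measured (or given) pose to a vertical tool pose, world mm / rad"""
    s=sense(); p=np.float64(cur[0] if cur else s["position"]); R=Ro.from_euler('xyz',cur[1] if cur else s["orientation"])
    G=Ro.from_euler('xyz',[np.pi,0,yaw]); pos=np.float64(pos); rows=[]
    for k in range(n):
        d=np.round(R.inv().apply(pos-p)/(n-k),1); p=p+R.apply(d)
        r=np.round((R.inv()*G).as_rotvec(degrees=True)/(n-k),2); R=R*Ro.from_rotvec(r,degrees=True)
        rows.append([d.tolist(),r.tolist(),g])
    print(rows)
E
python3 -c "
from h import *
plan([541,-290,230],2.23,12,0)"
```

```text
[[[29.9, -12.6, 0.1], [-0.01, -0.01, -8.48], 0], [[31.5, -8.1, 0.1], [-0.01, -0.0, -8.48], 0], [[32.3, -3.4, 0.0], [-0.0, -0.0, -8.48], 0], [[32.5, 1.4, 0.1], [-0.0, -0.01, -8.48], 0], [[31.9, 6.2, 0.0], [-0.01, -0.01, -8.48], 0], [[30.6, 10.9, 0.0], [-0.0, -0.0, -8.48], 0], [[28.7, 15.2, 0.1], [-0.01, -0.01, -8.48], 0], [[26.1, 19.3, 0.0], [-0.0, -0.0, -8.48], 0], [[23.0, 23.0, 0.0], [-0.01, -0.01, -8.48], 0], [[19.4, 26.1, 0.1], [-0.0, -0.0, -8.48], 0], [[15.3, 28.6, 0.0], [-0.01, -0.01, -8.48], 0], [[10.9, 30.6, 0.1], [-0.0, -0.0, -8.49], 0]]
```

{"api": "send_rows", "payload": {
  "motion": [
    [[30, -12.6, 0], [0, 0, -8.5], 0],
    [[31.5, -8.1, 0], [0, 0, -8.5], 0],
    [[32.3, -3.4, 0], [0, 0, -8.5], 0],
    [[32.5, 1.4, 0], [0, 0, -8.5], 0],
    [[32, 6.2, 0], [0, 0, -8.5], 0],
    [[30.6, 10.9, 0], [0, 0, -8.5], 0],
    [[28.7, 15.2, 0], [0, 0, -8.5], 0],
    [[26.1, 19.3, 0], [0, 0, -8.5], 0],
    [[23, 23, 0], [0, 0, -8.5], 0],
    [[19.4, 26.1, 0], [0, 0, -8.5], 0],
    [[15.3, 28.6, 0], [0, 0, -8.5], 0],
    [[10.9, 30.6, 0], [0, 0, -8.5], 0]
  ]
}}

```text
time: 1.65
position: [541.1, -289.0, 231.0]
orientation: [-3.141, -0.0, 2.239]
wrist_force: [-0.5, 0.2, 0.3]
grip_width: 1.002
grip_force: 0.0
```

Run:
```python
from h import *; import pickle
s=sense();f=T_wrist(grab_frame("wrist"),s);pickle.dump((s,f),open("w1.pkl","wb"))
print(s["position"],s["orientation"],s["time"],s["dq"],s["joint_pos"])
cv2.imwrite("pics/w1.png",f["image"][:,:,::-1])
h=proj(f,place((549,-297,.66),[[0,10,56],[0,-65,76],[0,30,22]]));print(h)
uv=np.int32(h[2]);m=gmask(f,uv);print(m.sum())
print(fit([(f,m)],[549,-297,.66],COVER,CIG))
```

```text
[ 541.1270202  -288.95731725  230.98838548] [-3.14124987e+00 -4.68151680e-04  2.23877870e+00] 1.65 [-0.23439997  0.14252711 -0.28959181 -0.1523649   0.20303554  0.09901873
  0.62806162] [ 0.75931565  0.52063144 -0.47972215  1.61816819  0.26505417  1.06859361
  0.87328117]
[[327.54416178 173.54808254]
 [326.89968403 258.82653348]
 [327.54298511 145.7149751 ]]
241204
(array([685.86242652, -96.70934662,   0.70728604]), np.float64(217149.0))
```

View pics/w1.png

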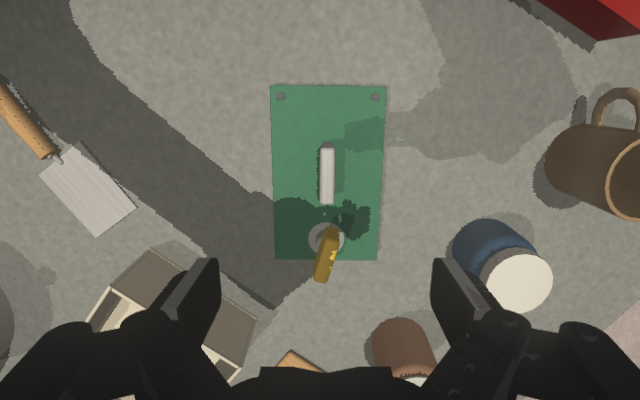

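Run:
```python
from h import *; import pickle
s=sense();print(s["position"],s["orientation"],s["dq"].round(3))
f=T_wrist(grab_frame("wrist"),s);pickle.dump((s,f),open("w1.pkl","wb"))
m=gmask(f,(300,110));print(m.sum())
h=hsv(f);g=((h[...,0]>60)&(h[...,0]<85)&(h[...,1]>100)).astype(np.uint8);g=comp(g,(300,110));print(g.sum())
hull=cv2.convexHull(np.argwhere(g)[:,::-1].astype(np.int32));q=cv2.approxPolyDP(hull,8,True)[:,0];print(q.tolist())
c=np.array([ray(f,x,22) for x in q]);print(c.round(1), np.linalg.norm(np.diff(c[[*range(len(c)),0]],axis=0),axis=1))
if g.sum()<40000: print(fit([(f,g)],[549,-297,.66],COVER,CIG))
y=((h[...,0]>17)&(h[...,0]<32)&(h[...,1]>180));y[:225]=0;y[290:]=0;y[:,:300]=0;y[:,350:]=0;print(y.sum(),cv2.minAreaRect(np.argwhere(y)[:,::-1].astype(np.float32)))
wt=np.array([ray(f,(320,280),76),ray(f,(332,232),76)]);print(wt,np.arctan2(*(wt[1]-wt[0])[1::-1]))
```

```text
[ 544.49667342 -283.69108553  231.28561852] [ 3.13763775e+00 -1.15873267e-03  2.25050841e+00] [ 0.009 -0.019  0.006  0.025 -0.046 -0.012 -0.116]
14630
256000
[[639, 399], [0, 399], [0, 0], [639, 0]]
[[1053.4 -267.6   22. ]
 [ 410.3 -783.7   22. ]
 [ 219.1 -349.5   22. ]
 [ 670.3   14.8   22. ]] [824.59091566 474.33939986 579.90391708 475.9715181 ]
0 ((0.0, 0.0), (0.0, 0.0), 0.0)
[[ 602.12520877 -363.04898785   76.        ]
 [ 580.38631366 -318.7677879    76.        ]] 2.0271602904332617
```

Run:
```python
from h import *; import pickle
s,f=pickle.load(open("w1.pkl","rb"))
g=gmask(f,(300,110))
sys=fit([(f,g)],[549,-297,.66],COVER,CIG);print(sys)
hull=cv2.convexHull(np.argwhere(g)[:,::-1].astype(np.int32));q=cv2.approxPolyDP(hull,5,True)[:,0];print(q.tolist())
c=np.array([ray(f,x,22) for x in q]);print(c.round(1), np.linalg.norm(np.diff(c[[*range(len(c)),0]],axis=0),axis=1))
p=sys[0]; print("handle grasp",place(p,[0,-5,49]),"yaw",p[2]+np.pi/2)
s=sense();print(s["position"],s["orientation"],s["time"])
x=place(p,[0,-5,120])[0];plan(x,p[2]+np.pi/2,3,0)
```

```text
(array([ 550.48059843, -300.52830583,    0.65545951]), np.float64(1883.6875))
[[378, 90], [367, 261], [277, 259], [268, 251], [264, 88]]
[[ 538.2 -196.8   22. ]
 [ 646.2 -337.7   22. ]
 [ 569.  -396.7   22. ]
 [ 555.9 -395.2   22. ]
 [ 453.7 -262.7   22. ]] [177.5291676   97.18885455  13.23652896 167.34649001 107.16380118]
handle grasp [[ 553.52821638 -304.49214549   49.        ]] yaw 2.226255833456791
[ 543.25184058 -285.20746178  231.19559032] [ 3.13858819e+00 -1.35050904e-03  2.24272369e+00] 1.75
[[[-7.2, -1.4, 37.1], [0.06, -0.03, 0.31], 0], [[-7.2, -1.4, 37.0], [0.06, -0.02, 0.32], 0], [[-7.2, -1.3, 37.1], [0.05, -0.03, 0.31], 0]]
```

Run:
```python
from h import *
plan([553,-303,75],2.231,5,0)
```

```text
[[[-4.0, -0.8, 31.2], [0.03, -0.02, 0.13], 0], [[-4.0, -0.8, 31.2], [0.04, -0.01, 0.14], 0], [[-4.1, -0.7, 31.3], [0.03, -0.02, 0.13], 0], [[-4.0, -0.7, 31.2], [0.04, -0.01, 0.14], 0], [[-4.0, -0.6, 31.3], [0.03, -0.02, 0.13], 0]]
```

{"api": "send_rows", "payload": {
  "motion": [
    [[-4, 0, 31], [0, 0, 0], 0],
    [[-4, 0, 31], [0, 0, 0], 0],
    [[-4, 0, 31], [0, 0, 0], 0],
    [[-4, 0, 31], [0, 0, 0], 0],
    [[-2, 0, 31], [0, 0, 0], 0],
    [[0, 0, 0], [0, 0, 0], 0],
    [[0, 0, 0], [0, 0, 0], 0],
    [[0, 0, 0], [0, 0, 0], 0]
  ]
}}

```text
time: 2.75
position: [552.7, -304.5, 77.9]
orientation: [3.141, 0.002, 2.234]
wrist_force: [0.9, -0.8, -0.3]
grip_width: 1.004
grip_force: 0.0
```

Run:
```python
from h import *; import pickle
s=sense();f=T_wrist(grab_frame("wrist"),s)
print(s["position"],s["orientation"],s["time"])
cv2.imwrite("pics/w2.png",f["image"][:,:,::-1])
for p in((549.8,-299,.66),): print(proj(f,place(p,[[-7,37,56],[7,37,56],[-7,-17,56],[7,-17,56],[-55,90,22],[55,90,22]])).round(0).tolist())
```

```text
[ 552.72601034 -304.45827778   77.90673903] [3.14063753e+00 2.26794265e-03 2.23363511e+00] 2.75
[[314.0, 155.0], [344.0, 155.0], [315.0, 261.0], [342.0, 261.0], [222.0, 41.0], [436.0, 42.0]]
```

View pics/w2.png

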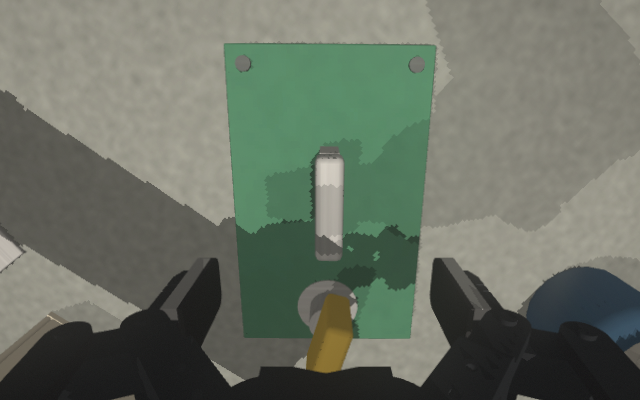

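{"api": "send_rows", "payload": {
  "motion": [
    [[0, 0, 16], [0, 0, 0], 0],
    [[0, 0, 16], [0, 0, 0], 0],
    [[0, 0, 14], [0, 0, 0], 0],
    [[0, 0, 0], [0, 0, 0], 0.5],
    [[0, 0, 0], [0, 0, 0], 1],
    [[0, 0, 0], [0, 0, 0], 1],
    [[0, 0, 0], [0, 0, 0], 1],
    [[0, 0, 0], [0, 0, 0], 1],
    [[0, 0, 0], [0, 0, 0], 1],
    [[0, 0, 0], [0, 0, 0], 1],
    [[0, 0, 0], [0, 0, 0], 1]
  ]
}}

```text
time: 4.18
position: [552.6, -304.0, 31.0]
orientation: [3.141, 0.001, 2.234]
wrist_force: [0.2, 0.3, 5.9]
grip_width: 0.153
grip_force: 59.9
```

{"api": "send_rows", "payload": {
  "motion": [
    [[0, 0, -8], [0, 0, 0], 1],
    [[0, 0, -20], [0, 0, 0], 1],
    [[0, 0, -30], [0, 0, 0], 1],
    [[0, 0, -30], [0, 0, 0], 1],
    [[0, 0, -30], [0, 0, 0], 1],
    [[0, 0, -12], [0, 0, 0], 1],
    [[0, 0, 0], [0, 0, 0], 1]
  ]
}}

```text
time: 5.05
position: [551.9, -304.2, 160.9]
orientation: [3.141, 0.001, 2.234]
wrist_force: [-0.1, -1.0, -5.9]
grip_width: 0.145
grip_force: 58.9
```

Run:
```python
from h import *
plan([582,-70,161],1.753,10,1,([552.6,-304,161],[3.141,0.001,2.234]))
```

```text
[[[16.6, 16.7, -0.0], [0.0, 0.0, 2.76], 1], [[17.4, 15.9, -0.0], [0.01, 0.01, 2.76], 1], [[18.2, 15.0, -0.0], [0.0, 0.0, 2.75], 1], [[18.9, 14.2, -0.0], [0.01, 0.01, 2.76], 1], [[19.5, 13.2, -0.0], [0.0, 0.0, 2.75], 1], [[20.1, 12.3, -0.0], [0.01, 0.01, 2.76], 1], [[20.7, 11.3, -0.0], [0.0, 0.0, 2.75], 1], [[21.2, 10.3, -0.0], [0.01, 0.01, 2.76], 1], [[21.7, 9.3, -0.0], [0.0, 0.0, 2.75], 1], [[22.2, 8.2, -0.0], [0.01, 0.01, 2.76], 1]]
```

{"api": "send_rows", "payload": {
  "motion": [
    [[16.6, 16.7, 0], [0, 0, 2.75], 1],
    [[17.4, 15.9, 0], [0, 0, 2.75], 1],
    [[18.2, 15, 0], [0, 0, 2.75], 1],
    [[18.9, 14.2, 0], [0, 0, 2.75], 1],
    [[19.5, 13.2, 0], [0, 0, 2.75], 1],
    [[20.1, 12.3, 0], [0, 0, 2.75], 1],
    [[20.7, 11.3, 0], [0, 0, 2.75], 1],
    [[21.2, 10.3, 0], [0, 0, 2.75], 1],
    [[21.7, 9.3, 0], [0, 0, 2.75], 1],
    [[22.2, 8.2, 0], [0, 0, 2.75], 1],
    [[0, 0, 0], [0, 0, 0], 1],
    [[0, 0, 0], [0, 0, 0], 1]
  ]
}}

```text
time: 6.55
position: [580.2, -70.6, 159.2]
orientation: [-3.139, 0.0, 1.754]
wrist_force: [1.0, 0.3, -5.3]
grip_width: 0.152
grip_force: 58.9
```

{"api": "send_rows", "payload": {
  "motion": [
    [[0, 0, 0], [0, 0, 0], 1],
    [[0, 0, 0], [0, 0, 0], 1],
    [[0, 0, 0], [0, 0, 0], 1]
  ]
}}

```text
time: 6.92
position: [581.1, -70.3, 160.3]
orientation: [-3.142, 0.0, 1.754]
wrist_force: [-0.7, -0.5, -4.9]
grip_width: 0.15
grip_force: 58.9
```

Run:
```python
from h import *; import pickle
s=sense();f=T_wrist(grab_frame("wrist"),s);pickle.dump((s,f),open("w3.pkl","wb"))
print(s["position"],s["orientation"],s["time"])
cv2.imwrite("pics/w3.png",f["image"][:,:,::-1])
p=(537.4,171.8,.1815)
print(proj(f,place(p,[[-58,-17,56],[58,-17,56],[-100,-100,56],[100,-100,56],[-58,-203,56],[58,-203,56]])).round(0).tolist())
```

```text
[581.06921799 -70.30291061 160.27740007] [-3.14155608e+00  9.39128542e-05  1.75353520e+00] 6.925
[[224.0, -200.0], [432.0, -200.0], [163.0, -35.0], [491.0, -35.0], [242.0, 134.0], [412.0, 134.0]]
```

View pics/w3.png

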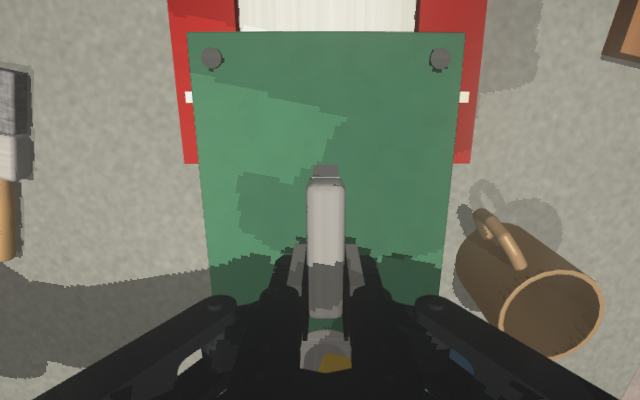

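Run:
```python
from h import *; import pickle
s,f=pickle.load(open("w3.pkl","rb"))
h=hsv(f);r=((h[...,0]<7)|(h[...,0]>173))&(h[...,1]>125)
L=[];Rr=[]
for v in range(4,150,4):
    x=np.flatnonzero(r[v]); L.append((x[0]-.5,v)); Rr.append((x[-1]+.5,v))
wl=[ray(f,q,56)[:2] for q in L]; wr=[ray(f,q,56)[:2] for q in Rr]
def line(w):
    vx,vy,x,y=cv2.fitLine(np.float32(w),cv2.DIST_HUBER,0,.01,.01).ravel(); 
    if vy<0:vx,vy=-vx,-vy
    return np.array([x,y]),np.array([vx,vy])
for w in(wl,wr): c,d=line(w);print(c,"yaw",np.arctan2(-d[0],d[1]))
cl,dl=line(wl);cr,dr=line(wr);n=np.array([np.cos(.18),np.sin(.18)]);print("width",(cr-cl)@n)
# near end, columns
for u in(186,189,192,462,465,468):
    y=np.flatnonzero(r[100:200,u]); print(u,y[-1]+100.5,ray(f,(u,y[-1]+100.5),56)[:2])
V=h[...,2].astype(int);Sa=h[...,1]
mk=((V>190)&(Sa<80)); 
for a,b in((184,200),(455,475)):
    q=np.argwhere(mk[80:115,a:b]);print("mark",q.mean(0)+[80,a],len(q),ray(f,(q.mean(0)+[80,a])[::-1],56))
# cover corners at z = TCPz-31+22
g=gmask(f,(250,60));zt=s["position"][2]-31+22
q=np.argwhere(g[:60]);e=[(np.flatnonzero(g[v])[0]-.5,np.flatnonzero(g[v])[-1]+.5,v) for v in(40,60,80,100,120)]
for a,b,v in e: print(ray(f,(a,v),zt)[:2],ray(f,(b,v),zt)[:2])
for u in(220,300,400,430): v=np.flatnonzero(g[:,u])[0]-.5;print("end",ray(f,(u,v),zt)[:2])
print(s["position"],s["orientation"])
```

```text
[468.3698    -6.704085] yaw 0.18195005
[665.2402    26.583326] yaw 0.17777298
width 199.64909423412558
186 163.5 [480.71507895 -66.10185734]
189 163.5 [482.8027551  -65.72255068]
192 163.5 [484.88908509 -65.3433719 ]
462 162.5 [670.66190108 -30.39711255]
465 162.5 [672.74680458 -30.0077223 ]
468 162.5 [674.83305943 -29.61795903]
mark [ 96.80519481 188.33766234] 77 [478.85381086 -20.51777673  56.        ]
mark [ 96.94897959 463.86734694] 98 [659.24891825  12.62811579  56.        ]
[510.94379639   9.49748599] [612.13012812  28.08489699]
[512.35098224   2.18709578] [605.88295022  19.31075605]
[513.38294359  -5.38773426] [618.20355812  13.90519378]
[514.83858522 -13.1004989 ] [619.96575836   6.25347971]
[516.32448269 -21.03434884] [622.20098813  -1.53664999]
end [523.26571293  14.79475663]
end [554.28715164  18.49690498]
end [592.42667741  26.71109045]
end [604.15188428  28.21751925]
[581.06921799 -70.30291061 160.27740007] [-3.14155608e+00  9.39128542e-05  1.75353520e+00]
```

{"api": "send_rows", "payload": {
  "motion": [
    [[15, 0, 0], [0, 0, 0.1], 1],
    [[30, 0.4, 0], [0, 0, 0], 1],
    [[30, 0.4, 0], [0, 0, 0], 1],
    [[30, 0, 0], [0, 0, 0], 1],
    [[23.3, 0, 15], [0, 0, 0], 1],
    [[0, 0, 25], [0, 0, 0], 1],
    [[0, 0, 20], [0, 0, 0], 1],
    [[0, 0, 7], [0, 0, 0], 1],
    [[0, 0, 0], [0, 0, 0], 1],
    [[0, 0, 0], [0, 0, 0], 1],
    [[0, 0, 0], [0, 0, 0], 1]
  ]
}}

```text
time: 8.35
position: [559.3, 56.5, 94.1]
orientation: [3.14, 0.0, 1.752]
wrist_force: [-0.5, 0.7, -5.6]
grip_width: 0.151
grip_force: 58.9
```

Run:
```python
from h import *; import pickle
s=sense();f=T_wrist(grab_frame("wrist"),s);pickle.dump((s,f),open("w4.pkl","wb"))
print(s["position"],s["orientation"],s["time"])
cv2.imwrite("pics/w4.png",f["image"][:,:,::-1])
```

```text
[559.28214075  56.54905691  94.06957202] [3.14020492e+00 5.88226921e-05 1.75212390e+00] 8.35
```

View pics/w4.png

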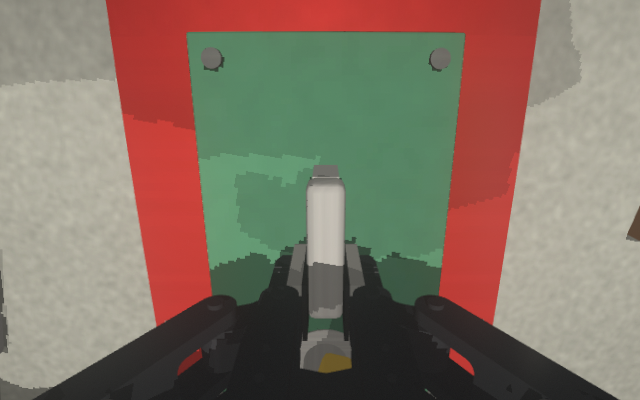

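Run:
```python
from h import *; import pickle
s,f=pickle.load(open("w4.pkl","rb"))
h=hsv(f);r=((h[...,0]<7)|(h[...,0]>173))&(h[...,1]>125)
y=s["orientation"][2]-np.pi/2;u=np.array([np.cos(y),np.sin(y)])
zt=s["position"][2]-31+22-2
for v in(20,45,60,80,100,130,200,240,280):
    x=np.flatnonzero(r[v]); a=[x[0]-.5,x[-1]+.5]; m=x[x<260][-1]+.5;n=x[x>380][0]-.5
    o=[ray(f,(q,v),56)[:2]@u for q in a]; c=[ray(f,(q,v),zt)[:2]@u for q in(m,n)] 
    print(v,a,m,n,"box c %.1f w %.1f cover c %.1f w %.1f"%(sum(o)/2,o[1]-o[0],sum(c)/2,c[1]-c[0]))
print("tcp",s["position"][:2]@u)
```

```text
20 [np.float64(108.5), np.float64(537.5)] 259.5 380.5 box c 559.0 w 199.5 cover c 557.9 w 47.4
45 [np.float64(111.5), np.float64(534.5)] 186.5 464.5 box c 559.0 w 200.0 cover c 560.1 w 111.0
60 [np.float64(114.5), np.float64(532.5)] 188.5 462.5 box c 559.3 w 199.6 cover c 560.1 w 110.6
80 [np.float64(116.5), np.float64(529.5)] 189.5 461.5 box c 559.0 w 199.9 cover c 560.1 w 111.3
100 [np.float64(119.5), np.float64(526.5)] 191.5 458.5 box c 559.0 w 199.9 cover c 559.9 w 110.8
130 [np.float64(124.5), np.float64(522.5)] 194.5 455.5 box c 559.2 w 199.8 cover c 559.9 w 110.8
200 [np.float64(135.5), np.float64(512.5)] 201.5 448.5 box c 559.4 w 200.1 cover c 559.9 w 110.8
240 [np.float64(141.5), np.float64(505.5)] 205.5 444.5 box c 559.1 w 199.9 cover c 559.8 w 111.0
280 [np.float64(148.5), np.float64(499.5)] 210.5 439.5 box c 559.3 w 200.0 cover c 559.8 w 110.4
tcp 560.31059936522
```

{"api": "send_rows", "payload": {
  "motion": [
    [[0, -0.8, 4], [0, 0, 0], 1],
    [[0, 0, 4], [0, 0, 0], 1],
    [[0, 0, 4], [0, 0, 0], 1],
    [[0, 0, 4], [0, 0, 0], 1],
    [[0, 0, 2], [0, 0, 0], 1],
    [[0, 0, 0], [0, 0, 0], 1],
    [[0, 0, 0], [0, 0, 0], 1]
  ]
}}

```text
time: 9.28
position: [558.0, 56.3, 75.3]
orientation: [3.141, -0.0, 1.752]
wrist_force: [0.0, 0.0, -6.1]
grip_width: 0.151
grip_force: 59.0
```

{"api": "send_rows", "payload": {
  "motion": [
    [[0, 0, 1.5], [0, 0, 0], 1],
    [[0, 0, 0], [0, 0, 0], 1],
    [[0, 0, 0], [0, 0, 0], 1]
  ]
}}

```text
time: 9.65
position: [558.1, 56.3, 75.0]
orientation: [3.141, 0.001, 1.752]
wrist_force: [-4.7, -1.5, 6.1]
grip_width: 0.151
grip_force: 60.8
```

{"api": "send_rows", "payload": {
  "motion": [
    [[0, 0, 0], [0, 0, 0], 0.7],
    [[0, 0, 0], [0, 0, 0], 0.4],
    [[0, 0, 0], [0, 0, 0], 0],
    [[0, 0, 0], [0, 0, 0], 0],
    [[0, 0, 0], [0, 0, 0], 0],
    [[0, 0, -20], [0, 0, 0], 0],
    [[0, 0, -30], [0, 0, 0], 0],
    [[0, 0, -30], [0, 0, 0], 0],
    [[-20, 0, -20], [0, 0, 0], 0],
    [[-20, 0, 0], [0, 0, 0], 0],
    [[-20, 0, 0], [0, 0, 0], 0],
    [[0, 0, 0], [0, 0, 0], 0]
  ]
}}

```text
time: 11.15
position: [568.4, -5.3, 172.8]
orientation: [-3.14, 0.001, 1.749]
wrist_force: [-0.9, 1.4, 0.2]
grip_width: 1.0
grip_force: 0.0
```

{"api": "send_rows", "payload": {
  "motion": [
    [[0, 0, 0], [0, 0, 0], 0],
    [[0, 0, 0], [0, 0, 0], 0],
    [[0, 0, 0], [0, 0, 0], 0]
  ]
}}

```text
time: 11.52
position: [568.6, -1.9, 173.7]
orientation: [-3.141, -0.0, 1.754]
wrist_force: [-0.0, -0.1, -0.4]
grip_width: 1.003
grip_force: 0.0
```

Run:
```python
from h import *; import pickle
s=sense();f=T_wrist(grab_frame("wrist"),s);pickle.dump((s,f),open("w5.pkl","wb"))
print(s["position"],s["orientation"],s["time"])
cv2.imwrite("pics/w5.png",f["image"][:,:,::-1])
r=(557.6,60.2,.18)
print(proj(f,place(r,[[0,-65,120],[-23,-65,120],[-55,90,66],[55,90,66],[-58,93,56],[58,93,56],[-55,-90,66],[55,-90,66]])).round(0).tolist())
```

```text
[568.64354139  -1.90708553 173.67141343] [-3.14139688e+00 -3.45234230e-04  1.75355331e+00] 11.525
[[326.0, 222.0], [287.0, 222.0], [237.0, -48.0], [417.0, -47.0], [236.0, -47.0], [418.0, -47.0], [252.0, 227.0], [400.0, 228.0]]
```

View pics/w5.png

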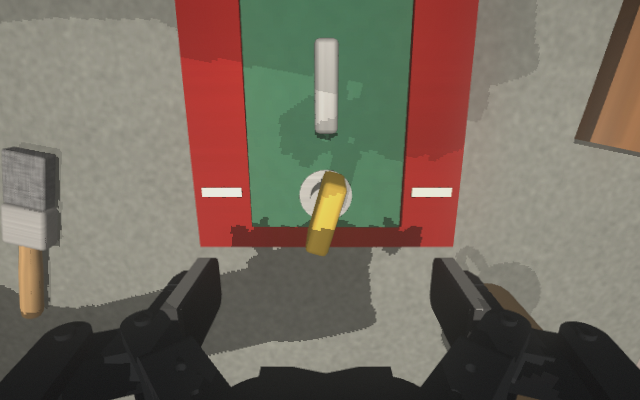

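Run:
```python
from h import *; import pickle
s,f=pickle.load(open("w5.pkl","rb"))
h=hsv(f);m=comp((h[...,0]>16)&(h[...,0]<34)&(h[...,1]>110),(327,210));print(m.sum(),cv2.minAreaRect(np.argwhere(m)[:,::-1].astype(np.float32)))
st=place((557.6,60.2,.18),[0,-65,0])[0]
for y0 in(1.2,1.5,1.8): print(fit([(f,m)],[st[0],st[1],y0],box(-23,23,-7,7,86,120),[]))
print(st, s["joint_pos"])
```

```text
2064 ((325.78875732421875, 213.43838500976562), (26.319997787475586, 83.67999267578125), 16.260204315185547)
(array([568.36905085,  -4.05539486,   1.51112184]), np.float64(236.5625))
(array([568.41248362,  -3.5259611 ,   1.51131012]), np.float64(239.1875))
(array([568.33061074,  -4.1087693 ,   1.50853876]), np.float64(237.25))
[569.23692227  -3.74984003   0.        ] [ 0.22519488  0.50097483 -0.39706705  1.79020808  0.23931888  0.89812426
 -0.09541312]
```

{"api": "send_rows", "payload": {
  "motion": [
    [[-1.9, 0.3, 10], [0, 0, 7], 0],
    [[0, 0, 20], [0, 0, 7], 0],
    [[0, 0, 25], [0, 0, 0], 0],
    [[0, 0, 20], [0, 0, 0], 0],
    [[0, 0, 11.5], [0, 0, 0], 0],
    [[0, 0, 0], [0, 0, 0], 0],
    [[0, 0, 0], [0, 0, 0], 0.5],
    [[0, 0, 0], [0, 0, 0], 1],
    [[0, 0, 0], [0, 0, 0], 1],
    [[0, 0, 0], [0, 0, 0], 1],
    [[0, 0, 0], [0, 0, 0], 1],
    [[0, 0, 0], [0, 0, 0], 1]
  ]
}}

```text
time: 13.08
position: [569.4, -4.6, 87.4]
orientation: [3.142, 0.0, 1.508]
wrist_force: [-1.1, 0.3, 1.5]
grip_width: 0.158
grip_force: 60.9
```

{"api": "send_rows", "payload": {
  "motion": [
    [[0, 0, 0], [0, 0, 5], 1],
    [[0, 0, 0], [0, 0, 8], 1],
    [[0, 0, 0], [0, 0, 8], 1],
    [[0, 0, 0], [0, 0, 8], 1],
    [[0, 0, 0], [0, 0, 8], 1],
    [[0, 0, 0], [0, 0, 8], 1],
    [[0, 0, 0], [0, 0, 8], 1],
    [[0, 0, 0], [0, 0, 8], 1],
    [[0, 0, 0], [0, 0, 8], 1],
    [[0, 0, 0], [0, 0, 7], 1],
    [[0, 0, 0], [0, 0, 0], 1],
    [[0, 0, 0], [0, 0, 0], 1]
  ]
}}

```text
time: 14.58
position: [569.1, -3.9, 87.2]
orientation: [-3.141, 0.0, 0.185]
wrist_force: [-1.0, 2.4, 1.3]
grip_width: 0.156
grip_force: 61.1
```

Now push down 16 mm.

{"api": "send_rows", "payload": {
  "motion": [
    [[0, 0, 3], [0, 0, 0.2], 1],
    [[0, 0, 3], [0, 0, 0], 1],
    [[0, 0, 3], [0, 0, 0], 1],
    [[0, 0, 3], [0, 0, 0], 1],
    [[0, 0, 3], [0, 0, 0], 1],
    [[0, 0, 0.5], [0, 0, 0], 1],
    [[0, 0, 0], [0, 0, 0], 1],
    [[0, 0, 0], [0, 0, 0], 1]
  ]
}}

```text
time: 15.58
position: [569.6, -4.3, 71.9]
orientation: [-3.141, -0.0, 0.178]
wrist_force: [-1.4, 4.3, 3.4]
grip_width: 0.151
grip_force: 61.5
```

{"api": "send_rows", "payload": {
  "motion": [
    [[0, 0, 0], [0, 0, -6], 1],
    [[0, 0, 0], [0, 0, -9], 1],
    [[0, 0, 0], [0, 0, -9], 1],
    [[0, 0, 0], [0, 0, -9], 1],
    [[0, 0, 0], [0, 0, -9], 1],
    [[0, 0, 0], [0, 0, -9], 1],
    [[0, 0, 0], [0, 0, -9], 1],
    [[0, 0, 0], [0, 0, -9], 1],
    [[0, 0, 0], [0, 0, -9], 1],
    [[0, 0, 0], [0, 0, -9], 1],
    [[0, 0, 0], [0, 0, -3], 1],
    [[0, 0, 0], [0, 0, 0], 1]
  ]
}}

```text
time: 17.08
position: [571.3, -6.1, 72.3]
orientation: [3.138, 0.002, 1.747]
wrist_force: [3.3, -0.8, 3.6]
grip_width: 0.152
grip_force: 61.5
```

{"api": "send_rows", "payload": {
  "motion": [
    [[0, 0, 0], [0, 0, 0], 1],
    [[0, 0, 0], [0, 0, 0], 0.8],
    [[0, 0, 0], [0, 0, 0], 0.5],
    [[0, 0, 0], [0, 0, 0], 0],
    [[0, 0, 0], [0, 0, 0], 0],
    [[0, 0, 0], [0, 0, 0], 0],
    [[0, 0, -15], [0, 0, 0], 0],
    [[0, 0, -30], [0, 0, 0], 0],
    [[0, 0, -30], [0, 0, 0], 0],
    [[0, 0, -27], [0, 0, 0], 0],
    [[0, 0, 0], [0, 0, 0], 0],
    [[0, 0, 0], [0, 0, 0], 0]
  ]
}}

```text
time: 18.58
position: [569.1, -4.6, 173.8]
orientation: [-3.141, 0.0, 1.749]
wrist_force: [0.0, -0.8, -0.1]
grip_width: 0.997
grip_force: 0.0
```

Run:
```python
from h import *; import pickle
s=sense();f=T_wrist(grab_frame("wrist"),s);pickle.dump((s,f),open("w6.pkl","wb"))
print(s["position"],s["orientation"],s["time"])
cv2.imwrite("pics/w6.png",f["image"][:,:,::-1])
g=grab_frame("side");cv2.imwrite("pics/s6.png",cv2.resize(g["image"][120:270,200:450,::-1],None,fx=3,fy=3))
h=hsv(f);m=(h[...,0]>16)&(h[...,0]<34)&(h[...,1]>110)
pc=proj(f,[568.6,-3.9,100])[0];m=comp(m,np.int32(pc));print(pc,m.sum())
for dz in(0,13,15): print(dz,fit([(f,m)],[568.6,-3.9,1.75],box(-23,23,-7,7,86-dz,120-dz),[]))
```

```text
[569.09070824  -4.6462883  173.76683749] [-3.14133204e+00  1.45987548e-04  1.74879268e+00] 18.575
[325.32501423 206.41029711] 1686
0 (array([569.4800043 ,  -2.67658831,   1.71694449]), np.float64(439.3125))
13 (array([569.91841341,  -4.96093742,   1.74093637]), np.float64(195.75))
15 (array([570.0148567 ,  -5.36067194,   1.74931243]), np.float64(166.0625))
```

View pics/w6.png

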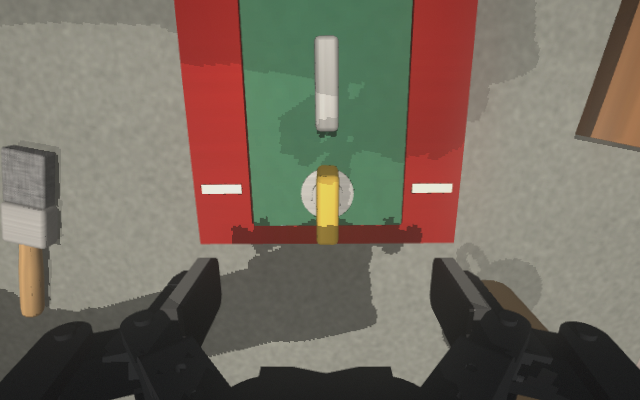

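View pics/s6.png

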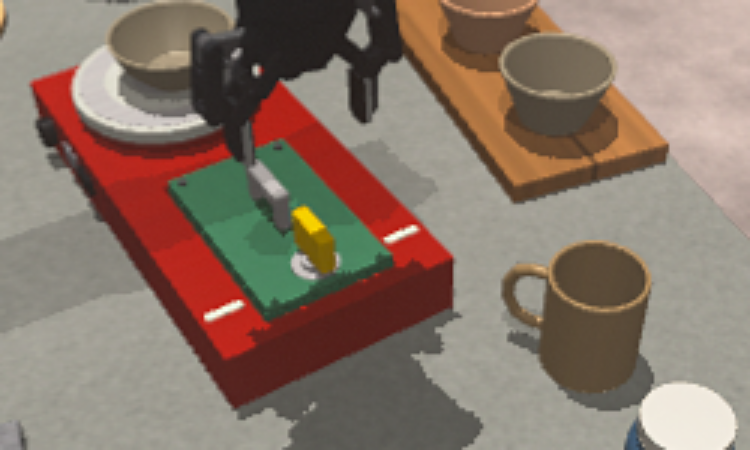

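The wing is at (327, 167–243), square across the slot line and sunk about 13–15 mm. The cover is flat in the recess and the bowl, mug and jar look undisturbed.

```bash
python3 -c "
from workcell import close_job; print(close_job())"
```

```text
the job is handed in; nothing more can be done
None
```

I handed the job in at about 18.6 s: by the camera check, the cover is home in the recess and let go, the stud is down about 13–15 mm with its wing square across the slot, and the bowl, mug and jar look undisturbed; no verdict was returned.

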